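# Fetch the tube ring from behind the stock and put the stock back

## Task

The short tan tube ring stands at the back of the grey stock rack, behind a tall black tube and a black square tube. Stand those two aside on the plywood board, then fetch the ring and set it flat on the steel welding plate with the brass pin inside it, and only then stand the black tube and the square tube back in the rack, each upright on the very spot where it stood at the start (within a centimetre or so). Leave the aluminium boss in the rack, the spanner and the vial where they are, and knock nothing over.

Things in the scene. Friction and masses are not known exactly. Their poses are not given: they have to be found in the camera images.
- tube_black: black round tube offcut standing on end, 66 mm diameter, 150 mm tall, about 0.7 kg, open at both ends, smooth steel; origin at the centre of its underside, z up along its axis. Starts on one of the two front stands of the rack (left or right)
- box_section: black square tube offcut (steel box section with a hole drilled in one wall) standing on end, 66 x 65 mm, 110 mm tall, walls 4 mm, about 0.6 kg; origin at the centre of its underside, x and y square to its walls, z up. Starts on the other front stand of the rack, square to the rack within 0.05 rad
- tube_ring: tan round tube ring (short tube offcut), 56 mm outer diameter, about 47 mm clear bore, 55 mm tall, 0.14 kg, standing on end; origin at the centre of its underside, z up. Starts on one of the two back stands of the rack
- alu_slug: bright turned aluminium boss with a groove, 60 mm diameter, 68 mm tall, standing on the other back stand of the rack; origin at the centre of its underside. Not to be moved
- rack: fixed grey steel rack: base 200 (x) x 220 (y) x 8 mm, origin at centre of underside, yaw varies; rim 5 mm thick, top 20 mm above the bench, along the back (+x) and sides, front (-x) open. Four flat round dark marks on its top (z = 8 mm) are the stands: x = -35 (front row) or +35 mm (back row), y = +50 or -50 mm. Front pieces stand 5 to 10 mm from those behind, 34 mm from each other
- side_board: fixed plain plywood board, 220 (x) x 130 (y) x 9 mm, lying on the bench: the side area; origin at the centre of its underside, yaw varies. It lies left or right of the rack
- weld_plate: fixed square steel welding plate, 130 x 130 x 10 mm, with a brass locating pin at its centre (28 mm diameter, rounded top 18 mm above the plate) and four small bolt heads 4 mm high at its corners (52 mm from the centre in x and y); origin at the centre of its underside, yaw varies. It lies on the other side of the rack from the board
- spanner_13: bystander: bright combination spanner lying flat behind and right of the rack, 193 mm long, 6 mm thick; origin at its middle
- sample_vial: bystander: small pale vial with a blue cap lying on the bench in front of the rack, 22 x 49 mm, 22 mm high; origin at its middle, underside
Not all that is in view belongs to the job. What is shaped like the box_section but blue is not meant.

How it is judged (in metres and radians):
On the way, in this order (a step that is already met when the one before it is completed fails the run):
1. the black tube and the square tube both stand released on the plywood board, the ring still in the rack (x of tube_black in the frame of side_board between -0.11 and 0.11 m and y of tube_black in the frame of side_board between -0.065 and 0.065 m and z of tube_black in the frame of side_board between 0.005 and 0.013 m and x of box_section in the frame of side_board between -0.11 and 0.11 m and y of box_section in the frame of side_board between -0.065 and 0.065 m and z of box_section in the frame of side_board between 0.005 and 0.013 m and angle between each of tube_black, box_section's own z axis and vertical below 0.12 rad and linear speed of each of tube_black, box_section below 0.03 m/s and angular speed of each of tube_black, box_section below 0.3 rad/s and contact force between the fingers and tube_black below 0.3 N and contact force between the fingers and box_section below 0.3 N and distance of tube_ring from where it was at the start of the episode below 0.03 m), for 0.2 s.
2. the ring sits flat on the welding plate round the pin, released, both tubes still on the board (horizontal distance between tube_ring and weld_plate below 0.014 m and z of tube_ring in the frame of weld_plate between 0.006 and 0.014 m and angle between tube_ring's own z axis and vertical below 0.12 rad and linear speed of tube_ring below 0.03 m/s and angular speed of tube_ring below 0.3 rad/s and contact force between the fingers and tube_ring below 0.3 N and x of tube_black in the frame of side_board between -0.11 and 0.11 m and y of tube_black in the frame of side_board between -0.065 and 0.065 m and z of tube_black in the frame of side_board between 0.005 and 0.013 m and x of box_section in the frame of side_board between -0.11 and 0.11 m and y of box_section in the frame of side_board between -0.065 and 0.065 m and z of box_section in the frame of side_board between 0.005 and 0.013 m), for 0.2 s.
At the end, for the whole second after the job is handed in: The ring stands flat on the welding plate round the pin (centre within 14 mm of the pin's axis, underside within 4 mm of the plate's top); the black tube, the square tube and the boss each stand upright within 15 mm of where they were at the start; all released and at rest (horizontal distance between tube_ring and weld_plate below 0.014 m and z of tube_ring in the frame of weld_plate between 0.006 and 0.014 m and angle between each of tube_ring, tube_black, box_section, alu_slug's own z axis and vertical below 0.12 rad and linear speed of each of tube_ring, tube_black, box_section, alu_slug below 0.03 m/s and angular speed of each of tube_ring, tube_black, box_section, alu_slug below 0.3 rad/s and contact force between the fingers and tube_ring below 0.3 N and distance of each of tube_black, box_section, alu_slug from where it was at the start of the episode below 0.015 m and contact force between the fingers and tube_black below 0.3 N and contact force between the fingers and box_section below 0.3 N and contact force between the fingers and alu_slug below 0.3 N); the robot touches nothing.
It fails at once if a tube, the ring or the boss is tipped over (angle between any of tube_black, box_section, tube_ring, alu_slug's own z axis and vertical above 0.7 rad).
It fails at once if the boss is moved more than 2 cm (distance of alu_slug from where it was at the start of the episode above 0.02 m).
It fails at once if the spanner or the vial is moved more than 4 cm (distance of any of spanner_13, sample_vial from where it was at the start of the episode above 0.04 m).
It also fails if it takes over 128 s, if anything falls off the work surface, if the arm or the gripper's body presses on something with over 40 N, if the wrist force passes 120 N, or if a joint passes its speed limit or range.

## Robot

A 6-joint arm with a two-finger parallel gripper is mounted at the origin on a cart in front of the work surface, level with it; the furniture and walls round the work are solid. World frame = base frame: x ahead of the robot, y to its left, z up, the work surface at z = 0. Lengths are in mm, angles in rad, forces in N, time in s.
With the tool pointing down it reaches from about 300 to 775 mm from the base axis. Payload 14.6 kg.
Tool frame: the origin (TCP) lies between the finger pads; the fingertips stand ahead of it and the grasp point (between the pads) lies 11 mm behind it (manip.finger_overhang is the z of the fingertips in the tool frame, in mm); z points along the fingers, y is the line along which they close (so a half turn about z gives the same grasp; the last joint's range is limited). The gripper opens to 94 mm and grips with 3 to 60 N. Pads are 16 mm wide; open, the fingers measure 119 mm over their backs; the gripper's body (75 mm by 177 mm) begins 78 mm behind the grasp point.
Start: joints at [-0.067, 0.3, 1.521, -0, 1.321, -0.067], TCP at [549.99, -0.002, 213.446] pointing down, gripper open.
Joint ranges: [-3.03, 3.03], [-0.79, 2.21], [0.23, 2.52], [-1.04, 4.18], [0, 3.07], [-2.55, 2.55]. Speed limits (rad/s): [2.22, 2.22, 2.57, 3.14, 3.14, 3.14].

## Interface

Orientations are given as [roll, pitch, yaw] about the fixed x, y, z axes, in that order (R = Rz(yaw) Ry(pitch) Rx(roll)).
In Python, from cell import manip gives the robot as it stands.
- The arm moves only by the tool jog_arm, never from a script. Its argument "series" is a list of rows, each a list of 7 numbers: the shift along the world's x, y, z as a fraction of full scale, then the turn, a rotation vector about the world's x, y, z as a fraction of full scale, then the closure, from 0 (fully open) to 1 (shut). In form: [[dx, dy, dz, wx, wy, wz, fingers], ...]. A call has 1 to 8 rows; each row is the pose to reach, as a shift and turn from the pose commanded when the call began; what a row does not reach only later rows make up. Full scale, the value 1, is 120 mm for a shift and 90 degrees for a turn. A row lasts 1/12 s, in which the tool goes at most 41.7 mm and 7.16 degrees, less where a joint would pass 70% of its speed; a pose out of reach is approached as far as the arm can. A call with a number of a shift or a turn outside -1 to 1 is refused whole. A call with a gripper value outside its range is refused whole. The fingers move at their own pace and stop on an object; "grip_force" is the grip in N (left out, the last holds). Time passes only in rows, so rows that repeat a pose let the fingers close. It gives the time, the measured TCP pose, the force, the opening and the grip force at its end, in the units of the state.
- manip.read_state(): the state, without advancing time (a new reading comes with each control period).
- manip.camera(name): name is "scene" or "side" or "wrist"; returns a dict with "frame" (384x512x3 uint8, red, green, blue), "vfov" (degrees; the focal length in pixels is half the picture's height over the tangent of half this angle, whatever the lens; pixels are square), "cx", "cy" (the principal point, pixels), "R" (3x3) and "t" (3): a world point X has camera coordinates R X + t; the wrist camera has in their place "hand_eye" (4x4, takes a point from camera to tool coordinates, whose origin is the TCP and whose axes are the flange's). Camera axes: x right, y down, z forward; pixel columns grow to the right and rows downward; lengths in mm; the calibration is good to about 2 mm. A picture is of the moment at which its call begins: read the wrist's pose just before it. There is no depth.
- manip.sign_off(): hands the job in; it is judged then, once.
The state is a dict: "clock": time; "joints": joint angles; "qd": joint speeds; "effort": joint torques, N m; "eef_pos": TCP position; "eef_rot": TCP orientation; "wrist_force": force on the tool from outside, world axes, zero at the start; "moment": the same for the moment, N m; "finger_gap": finger opening in mm; "finger_force": force on a finger pad.
Only numpy, scipy, OpenCV 4.12 (cv2) and the standard library are available. Lean on these libraries where they do the work, as an engineer would, in place of code of your own. Each camera call takes 0.05 s, during which the arm holds its last target. There are 200 camera calls.

## Working session

There is one attempt and no reset: what is moved stays moved. The work goes in short steps, Python scripts to look and compute and a tool call to move; the robot and the scene stay as the last step left them, time stands still between calls to the robot, and variables do not carry over. Pictures are saved under pics/ and viewed, at most 14 in all, crops included, and the job is handed in when it is done.

Besides the shell and the picture viewer there is one more tool, called after ">>>" in YAML: its name, and indented under it one key for each argument. jog_arm: Moves the arm, as the interface text tells. Its arguments: {"type":"object","properties":{"series":{"type":"array"},"grip_force":{"type":"number"}},"required":["series"]}

```bash
ls; mkdir -p pics
python3 - <<'E'
from cell import manip
import cv2,numpy as np
for n in ["scene","side","wrist"]:
    c=manip.camera(n); np.savez(f"pics/{n}0.npz",**{k:v for k,v in c.items()})
    print(n,c["vfov"],c["cx"],c["cy"],[k for k in c]); 
    if "R" in c: print((-np.array(c["R"]).T@np.array(c["t"])).round(0), np.array(c["R"]).round(2).tolist())
    else: print(np.array(c["hand_eye"]).round(3).tolist())
    cv2.imwrite(f"pics/{n}0.png",c["frame"][:,:,::-1])
print(manip.read_state(), manip.finger_overhang)
E
```

```text
pics
scene 46.092091177895256 257.4973153374537 193.88989858477032 ['frame', 'vfov', 'cx', 'cy', 'R', 't']
[-164.  896.  887.] [[-0.79, -0.61, -0.01], [-0.35, 0.48, -0.8], [0.49, -0.63, -0.59]]
side 45.084540455091386 260.39249555769663 192.44495779033178 ['frame', 'vfov', 'cx', 'cy', 'R', 't']
[ 758. -689. 1046.] [[0.94, 0.33, 0.0], [0.27, -0.77, -0.58], [-0.19, 0.55, -0.82]]
wrist 70.86471865317439 258.7204860391568 193.02366621042074 ['frame', 'vfov', 'cx', 'cy', 'hand_eye']
[[-0.001, -0.964, -0.265, 76.708], [1.0, -0.0, -0.0, -0.007], [0.0, -0.265, 0.964, -171.599], [0.0, 0.0, 0.0, 1.0]]
{'clock': 0.15, 'joints': array([-6.66282012e-02,  3.00309467e-01,  1.52139852e+00,  2.01501962e-06,
        1.32068197e+00, -6.66141378e-02]), 'qd': array([ 0.00028648, -0.00015471, -0.00146523,  0.00153012, -0.00138803,
       -0.00093409]), 'effort': array([-2.50185103e-04, -5.31960297e+01, -3.52822959e+01,  7.07691838e-02,
        2.35654798e-02, -3.66386917e-05]), 'eef_pos': array([ 5.49827478e+02, -6.41834199e-03,  2.13052220e+02]), 'eef_rot': array([-3.14079725e+00, -5.50201985e-05,  1.57078174e+00]), 'wrist_force': array([-0.62177247,  1.02423426,  0.32022468]), 'moment': array([ 0.01850564, -0.00923933,  0.02314491]), 'finger_force': 0.0, 'finger_gap': 93.94982434670221} 8.0
```

View pics/scene0.png

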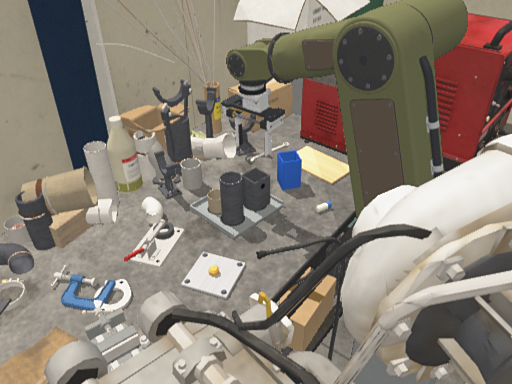

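View pics/side0.png

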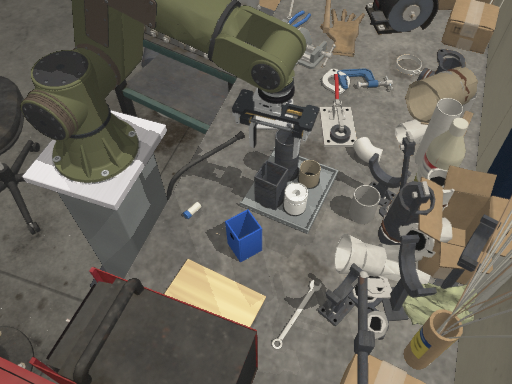

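View pics/wrist0.png

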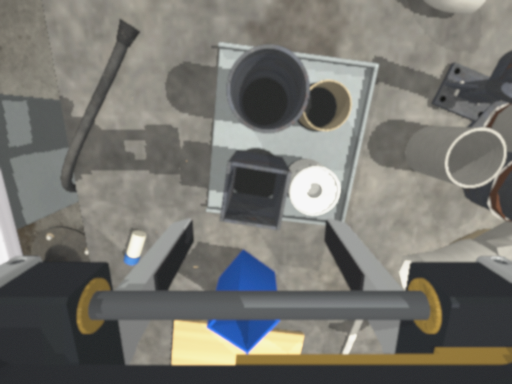

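```bash
cat > h.py <<'E'
import numpy as np,cv2
from scipy.spatial.transform import Rotation as Ro
def cam(c,pos=None,rot=None):
    f=192/np.tan(np.radians(c["vfov"])/2); K=np.array([[f,0,c["cx"]],[0,f,c["cy"]],[0,0,1]])
    if "R" in c: R=np.array(c["R"]); t=np.array(c["t"])
    else:
        T=np.eye(4);T[:3,:3]=Ro.from_euler("xyz",rot).as_matrix();T[:3,3]=pos
        M=np.linalg.inv(T@np.array(c["hand_eye"])); R,t=M[:3,:3],M[:3,3]
    return K,R,t
def ray(C,uv,z):
    K,R,t=C; uv=np.atleast_2d(uv).astype(float)
    d=np.c_[uv,np.ones(len(uv))]@np.linalg.inv(K).T@R; o=-R.T@t
    return o+d*((z-o[2])/d[:,2])[:,None]
def proj(C,X):
    K,R,t=C; p=(np.atleast_2d(X)@R.T+t)@K.T; return p[:,:2]/p[:,2:]
def shot(name,tag=None):
    from cell import manip
    s=manip.read_state(); c=manip.camera(name); im=c["frame"][:,:,::-1].copy()
    if tag: cv2.imwrite(f"pics/{tag}.png",im)
    return im,cam(c,s["eef_pos"],s["eef_rot"])
def circ(P):  # least-squares circle
    A=np.c_[2*P[:,:2],np.ones(len(P))]; b=(P[:,:2]**2).sum(1); x=np.linalg.lstsq(A,b,rcond=None)[0]
    return x[:2],np.sqrt(x[2]+x[0]**2+x[1]**2)
E
python3 - <<'E'
import cv2
a=cv2.imread("pics/wrist0.png")[35:230,195:390]
cv2.imwrite("pics/w0c.png",cv2.resize(a,None,fx=3,fy=3,interpolation=cv2.INTER_CUBIC))
a=cv2.imread("pics/scene0.png")[130:310,130:370]
cv2.imwrite("pics/s0c.png",cv2.resize(a,None,fx=3.3,fy=3.3,interpolation=cv2.INTER_CUBIC))
E
```

```text
(no output)
```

View pics/w0c.png

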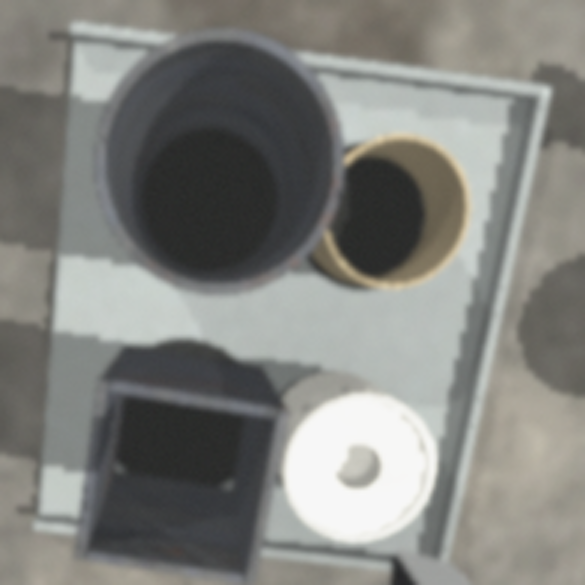

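View pics/s0c.png

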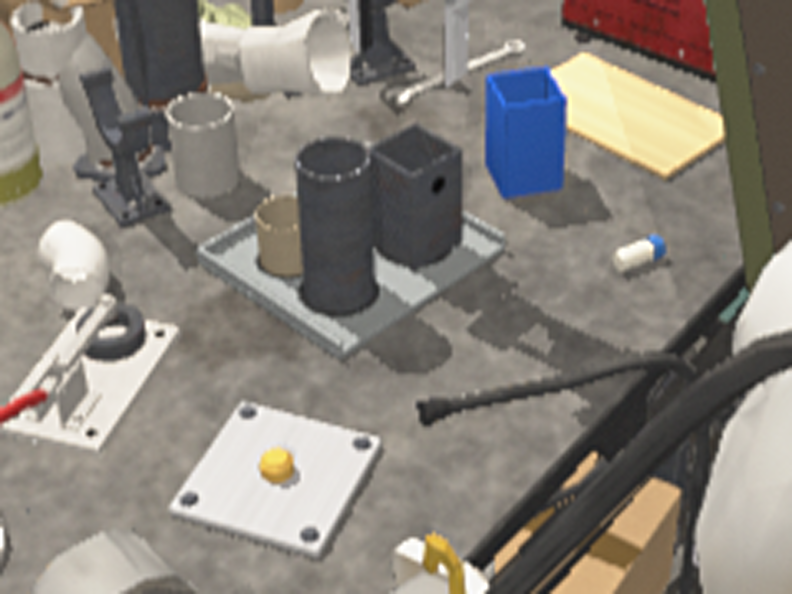

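Run:
```python
from h import *
C={}
for n in ["scene","side","wrist"]:
    d=dict(np.load(f"pics/{n}0.npz"));C[n]=cam(d,np.array([549.9,0,213.2]),np.array([-3.1408,0,1.5708]))
w=lambda P,z: ray(C["wrist"],(np.array(P)+.5)/3-.5+[195,35],z)[:,:2]
s=lambda P,z: ray(C["scene"],(np.array(P)+.5)/3.3-.5+[130,130],z)[:,:2]
sd=lambda P,z: ray(C["side"],np.array(P),z)[:,:2]
P=w([[98,165],[343,160],[225,29],[210,293]],158);print("tube",circ(P))
P=w([[103,380],[285,410],[250,580],[78,553]],118);print("box",P.round(1),P.mean(0))
P=w([[471,210],[400,132],[440,147],[390,290],[440,265]],63);print("ring",circ(P))
P=w([[283,467],[438,467],[360,391],[360,543]],76);print("boss",circ(P))
print("rack",w([[550,90],[70,22],[35,528],[445,560]],20).round(1))
P=s([[248,403],[382,447],[318,556],[172,510]],10);print("plate",P.round(1),P.mean(0),"pin",s([[277,452]],28))
print("bolts",s([[249,411],[362,442],[310,534],[189,498]],14).mean(0))
print("boardS",s([[580,55],[722,125],[668,176]],9).round(1))
print("boardD",sd([[187,262],[266,293],[248,325],[165,290]],9).round(1))
print("blue",s([[487,80],[548,70],[565,93],[500,105],],110).round(1), s([[508,196],[564,188]],0).round(1))
print("vial",s([[640,255]],11),"span",sd([[318,283],[277,345]],3).round(0))
```

```text
tube (array([557.25262088,  98.60512202]), np.float64(32.39102478340095))
box [[520.2  36.1]
 [580.8  26. ]
 [570.2 -35.1]
 [509.6 -24.9]] [545.21532809   0.55695868]
ring (array([626.09525161,  91.47834729]), np.float64(28.182791538154532))
boss (array([616.07637069,  -5.55317996]), np.float64(30.81799203762632))
rack [[697.6 141.5]
 [500.2 166.9]
 [474.8 -49.5]
 [671.2 -65.8]]
plate [[519.4 263.1]
 [396.3 235.3]
 [363.5 353.6]
 [485.1 387.2]] [441.08139549 309.79025981] pin [[448.46915302 303.49667095]]
bolts [444.9733716  308.04547618]
boardS [[ 606.7 -392.6]
 [ 404.6 -358.3]
 [ 403.2 -240.8]]
boardD [[ 415.5 -255.4]
 [ 627.  -268.2]
 [ 613.2 -355.2]
 [ 396.6 -340.4]]
blue [[ 566.2 -148.3]
 [ 528.  -200.4]
 [ 490.4 -173.9]
 [ 529.1 -118. ]] [[ 521.5 -125.1]
 [ 483.5 -170.7]]
vial [[ 357.67412129 -108.49435432]] span [[ 737. -200.]
 [ 689. -375.]]
```

Run:
```python
from h import *
C={}
for n,roi in [("scene",(255,135,360,200)),("side",(150,250,280,345))]:
    d=dict(np.load(f"pics/{n}0.npz"));C=cam(d); im=d["frame"][:,:,::-1]
    hsv=cv2.cvtColor(im,cv2.COLOR_BGR2HSV); m=cv2.inRange(hsv,(12,40,130),(32,255,255))
    mm=np.zeros_like(m);x0,y0,x1,y1=roi;mm[y0:y1,x0:x1]=m[y0:y1,x0:x1]
    c=max(cv2.findContours(mm,0,1)[0],key=cv2.contourArea)
    h=cv2.approxPolyDP(cv2.convexHull(c),2.5,True)[:,0]; print(n,h.tolist(),ray(C,h,9)[:,:2].round(0).tolist())
a=cv2.imread("pics/side0.png")[170:350,130:350]
cv2.imwrite("pics/d0c.png",cv2.resize(a,None,fx=3.3,fy=3.3,interpolation=cv2.INTER_CUBIC))
```

```text
scene [[297, 150], [307, 145], [346, 163], [349, 171], [332, 183], [302, 170]] [[617.0, -351.0], [607.0, -405.0], [426.0, -380.0], [392.0, -340.0], [403.0, -241.0], [528.0, -247.0]]
side [[164, 293], [189, 259], [265, 298], [248, 326]] [[398.0, -348.0], [417.0, -246.0], [629.0, -281.0], [614.0, -357.0]]
```

View pics/d0c.png

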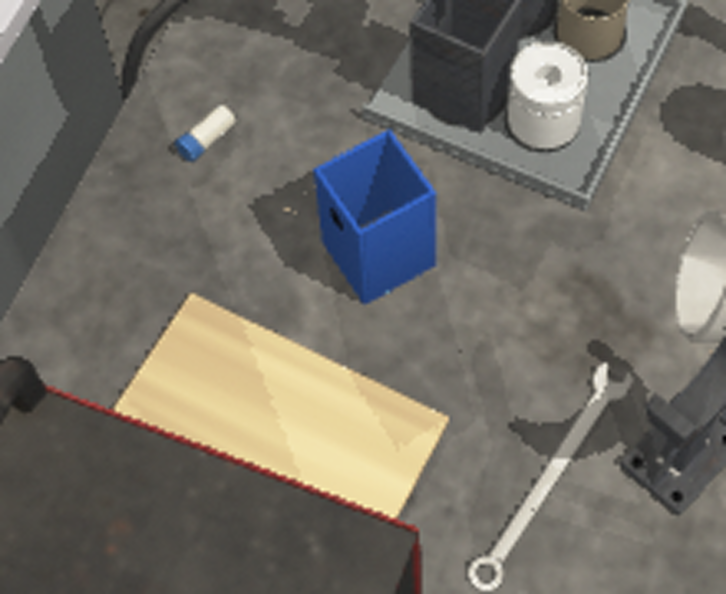

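Candidates for the items (scene image):
- **Black tube:** (232,200). The black pipe elbow at (38,220) is ruled out, because it isn't in the rack.
- **Square tube:** (257,190). The blue box at (289,170) is ruled out.
- **Ring:** the tan ring at (215,200). The grey tube (191,175) and the big cardboard tube (60,190) are ruled out.
- **Weld plate:** (214,272). The toggle-clamp plate (155,245) is ruled out.

The crops show the tube at the rack's front left, the box front right, the ring back left and the boss back right.

First move is over the tube.

>>> jog_arm:
  series:
    - [0.02,0.2,0,0,0,-0.03,0]
    - [0.04,0.5,0,0,0,-0.07,0]
    - [0.06,0.75,0,0,0,-0.105,0]
    - [0.06,0.82,0,0,0,-0.105,0]
    - [0.06,0.82,0,0,0,-0.105,0]
    - [0.06,0.82,0,0,0,-0.105,0]
  grip_force: 40

```text
clock: 0.65
eef_pos: [557.1, 98.1, 213.2]
eef_rot: [-3.141, 0.0, 1.408]
wrist_force: [0.2, -0.4, -0.4]
finger_gap: 94.1
finger_force: 0.0
```

Run:
```python
from h import *
from cell import manip
im,C=shot("wrist","w1"); s=manip.read_state(); print(s["eef_pos"],s["eef_rot"],s["clock"])
for n,X in [("tube",[557.3,98.6,158]),("box",[545.2,.6,118]),("ring",[626,91.5,63])]:
    p=proj(C,[X])[0]; print(n,p); cv2.drawMarker(im,tuple(int(v) for v in p),(0,0,255),0,10,1)
cv2.imwrite("pics/w1m.png",im)
```

```text
[557.11849925  97.53248673 213.29297496] [-3.14128518e+00  2.86010705e-04  1.40644298e+00] 0.7
tube [258.97412787 208.20820196]
box [262.52308822 280.11085811]
ring [315.43863991 180.10706481]
```

View pics/w1m.png

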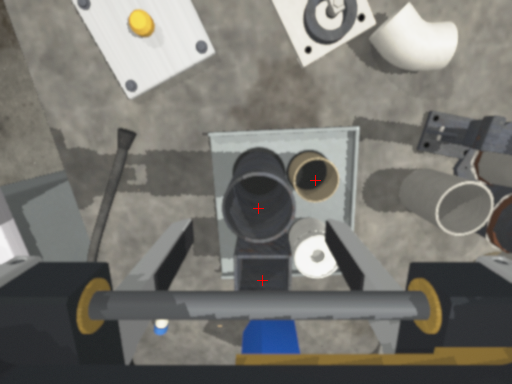

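The crop confirms the choice: the tube rim is centred at (259,208) and the ring at about (315,178). The plate's pin is at (141,22). Next I descend and grip the tube.

>>> jog_arm:
  series:
    - [0,0,-0.2,0,0,0,0]
    - [0,0,-0.45,0,0,0,0]
    - [0,0,-0.65,0,0,0,0]
    - [0,0,-0.775,0,0,0,0]
    - [0,0,-0.775,0,0,0,0]
    - [0,0,-0.775,0,0,0,0]
  grip_force: 40

```text
clock: 1.2
eef_pos: [557.2, 97.3, 120.6]
eef_rot: [-3.141, 0.0, 1.405]
wrist_force: [0.6, 0.6, -0.4]
finger_gap: 93.9
finger_force: 0.0
```

>>> jog_arm:
  series:
    - [0,0,0,0,0,0,1]
    - [0,0,0,0,0,0,1]
    - [0,0,0,0,0,0,1]
    - [0,0,0,0,0,0,1]
    - [0,0,0,0,0,0,1]
    - [0,0,0,0,0,0,1]
    - [0,0,0,0,0,0,1]
    - [0,0,0,0,0,0,1]

```text
clock: 1.87
eef_pos: [557.3, 98.4, 120.9]
eef_rot: [3.141, -0.0, 1.406]
wrist_force: [-3.6, -0.7, 6.3]
finger_gap: 64.5
finger_force: 40.0
```

Run:
```python
from h import *
from cell import manip
d=dict(np.load("pics/wrist0.npz")); C=cam(d,np.array([557.1,98,213.3]),np.array([-3.141,0,1.4064]))
print(ray(C,[[141,19]],28), ray(C,[[83,3],[201,46],[131,86]],14).round(1))
s=manip.read_state(); print(s["finger_gap"],s["finger_force"],s["eef_pos"])
```

```text
[[452.57739455 307.07206781  28.        ]] [[384.3 340.   14. ]
 [513.2 271.5  14. ]
 [414.2 241.   14. ]]
64.51202924210226 40.00561878900044 [557.27129603  98.44485228 120.92595997]
```

>>> jog_arm:
  series:
    - [0,0,0.08,0,0,0,1]
    - [0,0,0.2,0,0,0,1]
    - [0,0,0.36,0,0,0,1]
    - [0,0,0.54,0,0,0,1]
    - [0,0,0.72,0,0,0,1]
    - [0,0,0.88,0,0,0,1]
    - [0,0,0.97,0,0,0,1]
    - [0,0,1,0,0,0,1]

```text
clock: 2.53
eef_pos: [557.5, 98.4, 241.9]
eef_rot: [3.14, -0.0, 1.406]
wrist_force: [1.6, 0.0, -7.8]
finger_gap: 64.2
finger_force: 40.0
```

>>> jog_arm:
  series:
    - [0,-0.05,0.08,0,0,0,1]
    - [-0.02,-0.12,0.2,0,0,0,1]
    - [-0.05,-0.22,0.2,0,0,0,1]
    - [-0.1,-0.35,0.2,0,0,0,1]
    - [-0.14,-0.5,0.2,0,0,0,1]
    - [-0.18,-0.65,0.2,0,0,0,1]
    - [-0.22,-0.82,0.2,0,0,0,1]
    - [-0.25,-1,0.2,0,0,0,1]

```text
clock: 3.2
eef_pos: [526.1, -23.0, 263.2]
eef_rot: [-3.14, 0.0, 1.406]
wrist_force: [0.1, -0.0, -7.3]
finger_gap: 64.3
finger_force: 40.0
```

>>> jog_arm:
  series:
    - [-0.04,-0.17,0,0,0,0,1]
    - [-0.08,-0.33,0,0,0,0,1]
    - [-0.12,-0.5,0,0,0,0,1]
    - [-0.16,-0.67,0,0,0,0,1]
    - [-0.2,-0.83,0,0,0,0,1]
    - [-0.24,-1,0,0,0,0,1]

```text
clock: 3.7
eef_pos: [497.3, -143.0, 263.2]
eef_rot: [-3.14, -0.0, 1.405]
wrist_force: [0.0, -1.0, -6.4]
finger_gap: 64.5
finger_force: 40.0
```

>>> jog_arm:
  series:
    - [-0.04,-0.17,0,0,0,0,1]
    - [-0.08,-0.33,0,0,0,0,1]
    - [-0.12,-0.5,0,0,0,0,1]
    - [-0.16,-0.65,0,0,0,0,1]
    - [-0.19,-0.78,0,0,0,0,1]
    - [-0.21,-0.89,0,0,0,0,1]
    - [-0.23,-0.96,0,0,0,0,1]
    - [-0.24,-1,0,0,0,0,1]

```text
clock: 4.37
eef_pos: [468.9, -262.6, 263.8]
eef_rot: [-3.141, -0.0, 1.405]
wrist_force: [0.2, 0.6, -7.5]
finger_gap: 64.5
finger_force: 40.0
```

>>> jog_arm:
  series:
    - [-0.03,-0.15,0,0,0,0,1]
    - [-0.06,-0.3,0,0,0,0,1]
    - [-0.08,-0.42,0,0,0,0,1]
    - [-0.09,-0.47,0,0,0,0,1]
    - [-0.09,-0.47,0,0,0,0,1]
    - [-0.09,-0.47,0,0,0,0,1]

```text
clock: 4.87
eef_pos: [458.9, -317.6, 264.2]
eef_rot: [-3.141, -0.001, 1.406]
wrist_force: [0.2, 0.6, -7.0]
finger_gap: 64.2
finger_force: 40.0
```

Run:
```python
from h import *
from cell import manip
a,_=shot("side"); b,C=shot("scene","s2")
cv2.imwrite("pics/c2.png",np.hstack([cv2.resize(a[150:350,100:300],(400,400)),cv2.resize(b[60:220,220:380],(400,400))]))
```

```text
(no output)
```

View pics/c2.png

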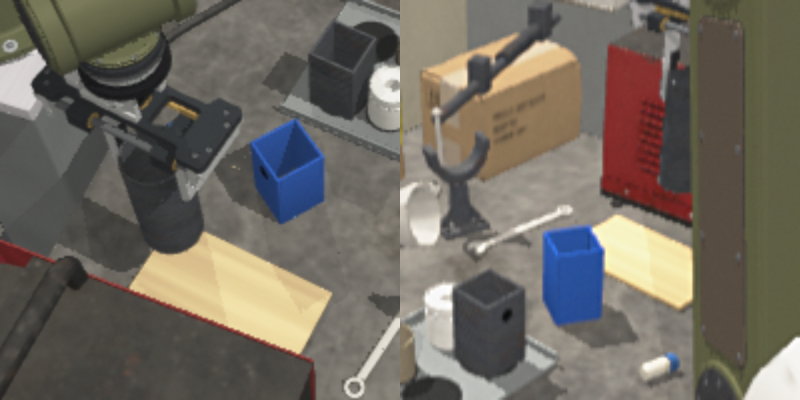

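Held tube hangs upright over the near end of the board (side crop: base at (172,245), board at (230,290)); nothing is nearby. Lowering.

>>> jog_arm:
  series:
    - [0,0,-0.1,0,0,0,1]
    - [0,0,-0.28,0,0,0,1]
    - [0,0,-0.46,0,0,0,1]
    - [0,0,-0.62,0,0,0,1]
    - [0,0,-0.78,0,0,0,1]
    - [0,0,-0.9,0,0,0,1]
    - [0,0,-0.98,0,0,0,1]
    - [0,0,-1,0,0,0,1]

```text
clock: 5.63
eef_pos: [458.6, -317.1, 143.0]
eef_rot: [-3.14, -0.001, 1.407]
wrist_force: [-0.7, -0.7, -7.9]
finger_gap: 64.3
finger_force: 40.0
```

>>> jog_arm:
  series:
    - [0,0,-0.05,0,0,0,1]
    - [0,0,-0.1,0,0,0,1]
    - [0,0,-0.14,0,0,0,1]
    - [0,0,-0.17,0,0,0,1]
    - [0,0,-0.18,0,0,0,1]
    - [0,0,-0.185,0,0,0,1]
    - [0,0,-0.19,0,0,0,1]
    - [0,0,-0.19,0,0,0,1]

```text
clock: 6.3
eef_pos: [458.8, -318.1, 122.1]
eef_rot: [3.141, 0.0, 1.406]
wrist_force: [-0.4, 0.3, -4.9]
finger_gap: 64.5
finger_force: 40.0
```

>>> jog_arm:
  series:
    - [0,0,-0.005,0,0,0,1]
    - [0,0,-0.01,0,0,0,1]
    - [0,0,-0.01,0,0,0,1]

```text
clock: 6.55
eef_pos: [458.9, -318.3, 121.9]
eef_rot: [3.141, 0.001, 1.406]
wrist_force: [-5.6, 2.4, 9.3]
finger_gap: 64.2
finger_force: 40.0
```

>>> jog_arm:
  series:
    - [0,0,0,0,0,0,0]
    - [0,0,0,0,0,0,0]
    - [0,0,0,0,0,0,0]
    - [0,0,0,0,0,0,0]
    - [0,0,0,0,0,0,0]
    - [0,0,0,0,0,0,0]
    - [0,0,0,0,0,0,0]
    - [0,0,0,0,0,0,0]

```text
clock: 7.22
eef_pos: [458.8, -318.0, 120.4]
eef_rot: [3.142, 0.0, 1.406]
wrist_force: [0.2, -0.7, -0.2]
finger_gap: 93.6
finger_force: 0.0
```

>>> jog_arm:
  series:
    - [0,0,0.1,0,0,0,0]
    - [0,0,0.3,0,0,0,0]
    - [0,0,0.6,0,0,0,0]
    - [0,0,0.85,0,0,0,0]
    - [0,0,1,0,0,0,0]
    - [0,0,1,0,0,0,0]

```text
clock: 7.72
eef_pos: [459.8, -318.7, 245.8]
eef_rot: [3.135, 0.004, 1.406]
wrist_force: [-0.1, 0.5, 0.7]
finger_gap: 93.9
finger_force: 0.0
```

>>> jog_arm:
  series:
    - [0.04,0.15,0,0,0,0,0]
    - [0.09,0.35,0,0,0,0,0]
    - [0.14,0.57,0,0,0,0,0]
    - [0.19,0.78,0,0,0,0,0]
    - [0.25,1,0,0,0,0,0]

```text
clock: 8.13
eef_pos: [488.6, -196.8, 240.1]
eef_rot: [-3.141, -0.0, 1.405]
wrist_force: [1.0, -0.1, 0.9]
finger_gap: 93.9
finger_force: 0.0
```

>>> jog_arm:
  series:
    - [0.06,0.25,0,0,0,0,0]
    - [0.12,0.5,0,0,0,0,0]
    - [0.18,0.75,0,0,0,0,0]
    - [0.25,1,0,0,0,0,0]

```text
clock: 8.47
eef_pos: [518.6, -76.5, 240.2]
eef_rot: [-3.141, -0.0, 1.406]
wrist_force: [0.4, -0.3, 0.6]
finger_gap: 93.9
finger_force: 0.0
```

>>> jog_arm:
  series:
    - [0.06,0.25,0,0,0,0,0]
    - [0.13,0.45,0,0,0,0,0]
    - [0.2,0.6,0,0,0,0,0]
    - [0.22,0.655,0,0,0,0,0]
    - [0.22,0.655,0,0,0,0,0]
    - [0.22,0.655,0,0,0,0,0]

```text
clock: 8.97
eef_pos: [544.9, 0.1, 240.1]
eef_rot: [-3.141, 0.0, 1.406]
wrist_force: [-0.3, -0.0, -0.1]
finger_gap: 93.8
finger_force: 0.0
```

Run:
```python
from h import *
from cell import manip
im,C=shot("wrist","w3"); s=manip.read_state(); print(s["eef_pos"],s["eef_rot"],s["clock"])
X=Ro.from_euler("z",-.165).as_matrix()@np.array([[33,32.5,0],[33,-32.5,0],[-33,-32.5,0],[-33,32.5,0]]).T
for p in proj(C,X.T+[545.2,.6,118]): cv2.drawMarker(im,tuple(int(round(v)) for v in p),(0,0,255),0,7,1)
for p in proj(C,[[626,91.5,63]]): cv2.drawMarker(im,tuple(int(round(v)) for v in p),(0,0,255),0,7,1)
cv2.imwrite("pics/w3m.png",cv2.resize(im[60:300,100:420],None,fx=2.5,fy=2.5,interpolation=cv2.INTER_CUBIC))
```

```text
[ 5.44818114e+02 -3.34227845e-01  2.40247461e+02] [-3.14106923e+00  2.42718901e-04  1.40527729e+00] 9.0167
```

View pics/w3m.png

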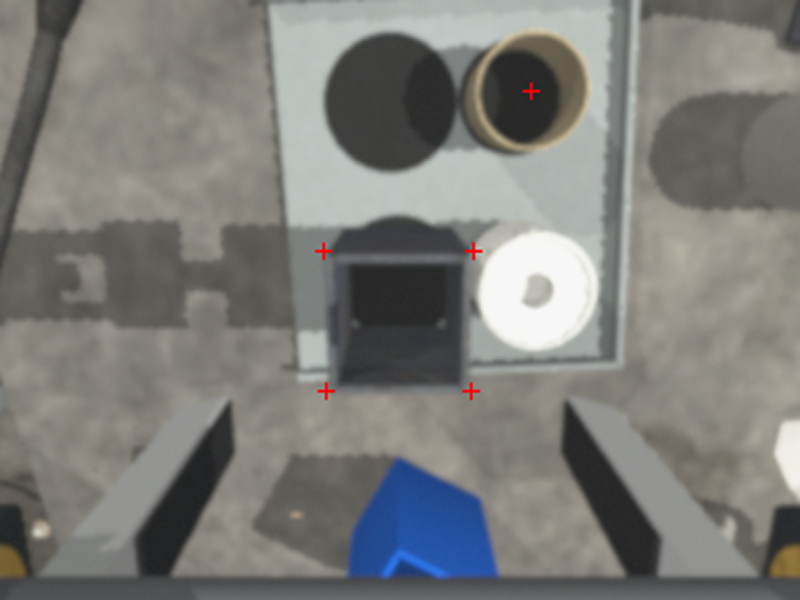

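The box corners match the markers (square within about 1°), and the empty stand mark is at crop (391,101), with the ring at (531,91). Descending on the box.

>>> jog_arm:
  series:
    - [0,0,-0.2,0,0,0,0]
    - [0,0,-0.45,0,0,0,0]
    - [0,0,-0.7,0,0,0,0]
    - [0,0,-0.9,0,0,0,0]
    - [0,0,-1,0,0,0,0]

```text
clock: 9.43
eef_pos: [543.6, -0.7, 117.5]
eef_rot: [-3.138, 0.001, 1.404]
wrist_force: [0.7, -0.3, -0.4]
finger_gap: 93.9
finger_force: 0.0
```

>>> jog_arm:
  series:
    - [0,0,-0.07,0,0,0,0]
    - [0,0,-0.14,0,0,0,0]
    - [0,0,-0.19,0,0,0,0]
    - [0,0,-0.22,0,0,0,0]
    - [0,0,-0.22,0,0,0,0]

```text
clock: 9.85
eef_pos: [545.1, 0.4, 93.9]
eef_rot: [-3.141, 0.0, 1.406]
wrist_force: [-0.6, -0.3, -0.1]
finger_gap: 93.7
finger_force: 0.0
```

>>> jog_arm:
  series:
    - [0,0,0,0,0,0,1]
    - [0,0,0,0,0,0,1]
    - [0,0,0,0,0,0,1]
    - [0,0,0,0,0,0,1]
    - [0,0,0,0,0,0,1]
    - [0,0,0,0,0,0,1]
    - [0,0,0,0,0,0,1]
    - [0,0,0,0,0,0,1]

```text
clock: 10.52
eef_pos: [545.3, 0.6, 94.3]
eef_rot: [3.141, -0.0, 1.406]
wrist_force: [-1.7, 0.9, 4.1]
finger_gap: 64.6
finger_force: 40.0
```

Run:
```python
from h import *
d=dict(np.load("pics/wrist0.npz")); C=cam(d,np.array([544.9,0,240.2]),np.array([-3.141,0,1.4055]))
q=lambda P:(np.array(P)+.5)/2.5-.5+[100,60]
print("stand",ray(C,q([[391,101]]),8),"ring",ray(C,q([[529,91]]),63),ray(C,q([[528,91]]),63))
P=ray(C,q([[341,257],[470,258],[468,385],[333,386]]),118);print(P.round(1),P.mean(0))
```

```text
stand [[557.90762342 101.74912003   8.        ]] ring [[625.05908645  91.63172792  63.        ]] [[624.57787941  91.71229991  63.        ]]
[[525.4  34.4 118. ]
 [581.   24.7 118. ]
 [572.1 -33.6 118. ]
 [510.5 -23.8 118. ]] [5.47252465e+02 4.27976007e-01 1.18000000e+02]
```

>>> jog_arm:
  series:
    - [0,0,0.08,0,0,0,1]
    - [0,0,0.2,0,0,0,1]
    - [0,0,0.36,0,0,0,1]
    - [0,0,0.54,0,0,0,1]
    - [0,0,0.72,0,0,0,1]
    - [0,0,0.88,0,0,0,1]
    - [0,0,0.97,0,0,0,1]
    - [0,0,1,0,0,0,1]

```text
clock: 11.18
eef_pos: [545.5, 0.6, 215.6]
eef_rot: [3.14, -0.0, 1.406]
wrist_force: [0.3, 0.4, -5.7]
finger_gap: 64.8
finger_force: 40.0
```

>>> jog_arm:
  series:
    - [0,-0.05,0.08,0,0,0,1]
    - [0.01,-0.12,0.2,0,0,0,1]
    - [0.02,-0.22,0.25,0,0,0,1]
    - [0.03,-0.35,0.25,0,0,0,1]
    - [0.04,-0.5,0.25,0,0,0,1]
    - [0.05,-0.65,0.25,0,0,0,1]
    - [0.06,-0.82,0.25,0,0,0,1]
    - [0.07,-1,0.25,0,0,0,1]

```text
clock: 11.85
eef_pos: [553.2, -120.9, 243.1]
eef_rot: [-3.14, -0.0, 1.406]
wrist_force: [-0.9, 0.3, -6.0]
finger_gap: 64.6
finger_force: 40.0
```

>>> jog_arm:
  series:
    - [0.01,-0.17,0,0,0,0,1]
    - [0.02,-0.33,0,0,0,0,1]
    - [0.03,-0.5,0,0,0,0,1]
    - [0.05,-0.67,0,0,0,0,1]
    - [0.06,-0.83,0,0,0,0,1]
    - [0.07,-1,0,0,0,0,1]

```text
clock: 12.35
eef_pos: [561.4, -241.1, 243.0]
eef_rot: [-3.14, -0.0, 1.405]
wrist_force: [0.6, -0.0, -6.0]
finger_gap: 65.1
finger_force: 40.0
```

>>> jog_arm:
  series:
    - [0.01,-0.15,0,0,0,0,1]
    - [0.02,-0.3,0,0,0,0,1]
    - [0.03,-0.45,0,0,0,0,1]
    - [0.04,-0.6,0,0,0,0,1]
    - [0.05,-0.72,0,0,0,0,1]
    - [0.06,-0.8,0,0,0,0,1]
    - [0.06,-0.8,0,0,0,0,1]
    - [0.06,-0.8,0,0,0,0,1]

```text
clock: 13.02
eef_pos: [568.8, -335.6, 243.2]
eef_rot: [-3.14, -0.001, 1.405]
wrist_force: [-0.2, 0.2, -4.9]
finger_gap: 64.5
finger_force: 40.0
```

Run:
```python
from h import *
a,_=shot("side"); b,C=shot("scene","s4")
cv2.imwrite("pics/c4.png",np.hstack([cv2.resize(a[150:350,100:300],(400,400)),cv2.resize(b[60:220,220:380],(400,400))]))
```

```text
(no output)
```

View pics/c4.png

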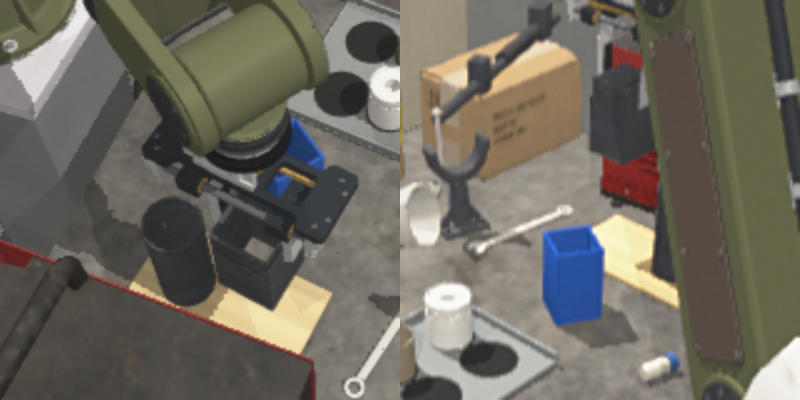

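The tube stands upright on the board (side crop (180,255)), and the box hangs over the other half. Lowering it.

>>> jog_arm:
  series:
    - [0,0,-0.1,0,0,0,1]
    - [0,0,-0.28,0,0,0,1]
    - [0,0,-0.46,0,0,0,1]
    - [0,0,-0.62,0,0,0,1]
    - [0,0,-0.78,0,0,0,1]
    - [0,0,-0.9,0,0,0,1]
    - [0,0,-0.98,0,0,0,1]
    - [0,0,-1,0,0,0,1]

```text
clock: 13.78
eef_pos: [568.6, -334.4, 121.7]
eef_rot: [-3.139, -0.001, 1.406]
wrist_force: [0.5, -0.1, -5.3]
finger_gap: 64.8
finger_force: 40.0
```

>>> jog_arm:
  series:
    - [0,0,-0.06,0,0,0,1]
    - [0,0,-0.12,0,0,0,1]
    - [0,0,-0.17,0,0,0,1]
    - [0,0,-0.21,0,0,0,1]
    - [0,0,-0.225,0,0,0,1]
    - [0,0,-0.235,0,0,0,1]
    - [0,0,-0.24,0,0,0,1]
    - [0,0,-0.24,0,0,0,1]

```text
clock: 14.45
eef_pos: [569.3, -335.5, 95.5]
eef_rot: [3.141, 0.0, 1.406]
wrist_force: [-0.4, 0.5, -5.2]
finger_gap: 65.1
finger_force: 40.0
```

>>> jog_arm:
  series:
    - [0,0,-0.005,0,0,0,1]
    - [0,0,-0.005,0,0,0,1]
    - [0,0,-0.005,0,0,0,1]

```text
clock: 14.7
eef_pos: [569.4, -335.6, 95.4]
eef_rot: [3.141, 0.0, 1.406]
wrist_force: [-1.2, 1.2, -0.1]
finger_gap: 64.9
finger_force: 40.0
```

>>> jog_arm:
  series:
    - [0,0,0,0,0,0,0]
    - [0,0,0,0,0,0,0]
    - [0,0,0,0,0,0,0]
    - [0,0,0,0,0,0,0]
    - [0,0,0,0,0,0,0]
    - [0,0,0,0,0,0,0]
    - [0,0,0,0,0,0,0]
    - [0,0,0,0,0,0,0]

```text
clock: 15.37
eef_pos: [569.2, -335.4, 94.6]
eef_rot: [3.142, -0.0, 1.406]
wrist_force: [-0.3, 0.9, 0.5]
finger_gap: 94.1
finger_force: 0.0
```

>>> jog_arm:
  series:
    - [0,0,0.1,0,0,0,0]
    - [0,0,0.3,0,0,0,0]
    - [0,0,0.6,0,0,0,0]
    - [0,0,0.85,0,0,0,0]
    - [0,0,1,0,0,0,0]
    - [0,0,1,0,0,0,0]

```text
clock: 15.87
eef_pos: [570.3, -336.1, 220.7]
eef_rot: [3.134, 0.003, 1.406]
wrist_force: [0.1, -0.8, 0.5]
finger_gap: 93.7
finger_force: 0.0
```

>>> jog_arm:
  series:
    - [0.02,0.15,0,0,0,0,0]
    - [0.04,0.35,0,0,0,0,0]
    - [0.07,0.57,0,0,0,0,0]
    - [0.1,0.78,0,0,0,0,0]
    - [0.13,1,0,0,0,0,0]

```text
clock: 16.28
eef_pos: [584.5, -214.3, 214.5]
eef_rot: [-3.141, -0.0, 1.406]
wrist_force: [-0.2, -1.0, 0.2]
finger_gap: 94.2
finger_force: 0.0
```

>>> jog_arm:
  series:
    - [0.03,0.25,0,0,0,0,0]
    - [0.06,0.5,0,0,0,0,0]
    - [0.09,0.75,0,0,0,0,0]
    - [0.13,1,0,0,0,0,0]

```text
clock: 16.62
eef_pos: [600.1, -93.9, 214.6]
eef_rot: [-3.141, -0.0, 1.406]
wrist_force: [0.8, 0.8, -0.1]
finger_gap: 94.0
finger_force: 0.0
```

>>> jog_arm:
  series:
    - [0.03,0.25,0,0,0,0,0]
    - [0.06,0.45,0,0,0,0,0]
    - [0.1,0.65,0,0,0,0,0]
    - [0.13,0.83,0,0,0,0,0]
    - [0.13,0.83,0,0,0,0,0]
    - [0.13,0.83,0,0,0,0,0]

```text
clock: 17.12
eef_pos: [615.8, 4.9, 214.4]
eef_rot: [-3.141, 0.0, 1.408]
wrist_force: [-0.4, -0.4, 0.3]
finger_gap: 94.1
finger_force: 0.0
```

Run:
```python
from h import *
from cell import manip
im,C=shot("wrist","w5"); a,_=shot("side"); s=manip.read_state(); print(s["eef_pos"],s["eef_rot"],s["clock"])
for p in proj(C,[[625.3,91.6,63]]): cv2.drawMarker(im,tuple(int(round(v)) for v in p),(0,0,255),0,7,1)
cv2.imwrite("pics/c5.png",np.hstack([cv2.resize(im,(480,360)),cv2.resize(a[150:350,110:290],(320,360))]))
```

```text
[615.80250056   3.43786076 214.53156761] [-3.14125351e+00  2.14066432e-04  1.40543991e+00] 17.2167
```

View pics/c5.png

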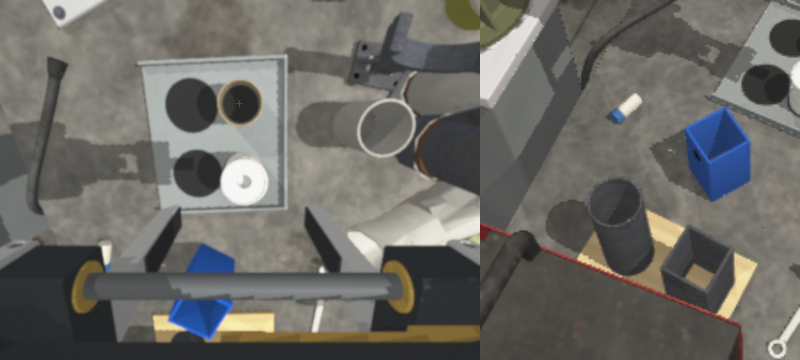

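Run:
```python
from h import *
im=cv2.imread("pics/w5.png"); d=dict(np.load("pics/wrist0.npz")); C=cam(d,np.array([615.8,4.2,214.5]),np.array([-3.1412,0,1.4058]))
hsv=cv2.cvtColor(im,cv2.COLOR_BGR2HSV); m=cv2.inRange(hsv,(10,60,90),(30,255,255)); m[:,:225]=0;m[:,290:]=0;m[:75]=0;m[145:]=0
c=max(cv2.findContours(m,0,1)[0],key=cv2.contourArea); h=cv2.convexHull(c)[:,0]; print(circ(ray(C,h,63)),h.min(0),h.max(0))
q=lambda P:np.array(P)*512/480
print("stands",ray(C,q([[191,104],[197,173]]),8).round(1).tolist())
for z in (70,90,110,130): print("grey",z,circ(ray(C,q([[357,128],[414,128],[385,156],[385,100]]),z)))
```

```text
(array([625.90834526,  90.86732073]), np.float64(26.558163513731824)) [231  85] [278 133]
stands [[557.2, 102.3, 8.0], [544.2, 1.6, 8.0]]
grey 70 (array([797.64719591,  30.9697719 ]), np.float64(34.47614828403829))
grey 90 (array([786.94243446,  34.06285865]), np.float64(32.29479718660434))
grey 110 (array([776.23767301,  37.1559454 ]), np.float64(30.11344608915665))
grey 130 (array([765.53291156,  40.24903216]), np.float64(27.932094991717662))
```

>>> jog_arm:
  series:
    - [0.03,0.2,0,0,0,0,0]
    - [0.05,0.45,-0.1,0,0,0,0]
    - [0.08,0.65,-0.3,0,0,0,0]
    - [0.08,0.725,-0.5,0,0,0,0]
    - [0.08,0.725,-0.75,0,0,0,0]
    - [0.08,0.725,-0.94,0,0,0,0]
    - [0.08,0.725,-1,0,0,0,0]
    - [0.08,0.725,-1,0,0,0,0]
  grip_force: 15

```text
clock: 17.88
eef_pos: [624.9, 90.1, 93.0]
eef_rot: [-3.138, 0.001, 1.405]
wrist_force: [-0.7, 0.1, 0.0]
finger_gap: 93.9
finger_force: 0.0
```

>>> jog_arm:
  series:
    - [0,0,-0.1,0,0,0,0]
    - [0,0,-0.22,0,0,0,0]
    - [0,0,-0.34,0,0,0,0]
    - [0,0,-0.42,0,0,0,0]
    - [0,0,-0.435,0,0,0,0]
    - [0,0,-0.435,0,0,0,0]

```text
clock: 18.38
eef_pos: [625.8, 91.0, 42.7]
eef_rot: [3.141, -0.0, 1.406]
wrist_force: [0.3, 0.9, -0.4]
finger_gap: 94.0
finger_force: 0.0
```

>>> jog_arm:
  series:
    - [0,0,0,0,0,0,1]
    - [0,0,0,0,0,0,1]
    - [0,0,0,0,0,0,1]
    - [0,0,0,0,0,0,1]
    - [0,0,0,0,0,0,1]
    - [0,0,0,0,0,0,1]
    - [0,0,0,0,0,0,1]
    - [0,0,0,0,0,0,1]

```text
clock: 19.05
eef_pos: [625.7, 91.2, 42.6]
eef_rot: [3.141, -0.0, 1.406]
wrist_force: [-0.7, 0.3, 1.5]
finger_gap: 55.2
finger_force: 15.0
```

>>> jog_arm:
  series:
    - [0,0,0,0,0,0,1]
    - [0,0,0,0,0,0,1]

```text
clock: 19.22
eef_pos: [625.7, 91.2, 42.6]
eef_rot: [3.141, -0.0, 1.406]
wrist_force: [0.0, -0.6, 2.2]
finger_gap: 55.5
finger_force: 15.0
```

>>> jog_arm:
  series:
    - [0,0,0.08,0,0,0,1]
    - [0,0,0.2,0,0,0,1]
    - [0,0,0.36,0,0,0,1]
    - [0,0,0.54,0,0,0,1]
    - [0,0,0.72,0,0,0,1]
    - [0,0,0.88,0,0,0,1]
    - [0,0,0.97,0,0,0,1]
    - [0,0,1,0,0,0,1]

```text
clock: 19.88
eef_pos: [626.1, 91.2, 164.7]
eef_rot: [3.139, -0.001, 1.406]
wrist_force: [-0.1, -1.4, -1.0]
finger_gap: 55.3
finger_force: 15.0
```

>>> jog_arm:
  series:
    - [-0.07,0.02,0.06,0,0,0,1]
    - [-0.2,0.06,0.15,0,0,0,1]
    - [-0.35,0.1,0.2,0,0,0,1]
    - [-0.52,0.15,0.2,0,0,0,1]
    - [-0.7,0.2,0.2,0,0,0,1]
    - [-0.85,0.25,0.2,0,0,0,1]
    - [-1,0.3,0.2,0,0,0,1]

```text
clock: 20.47
eef_pos: [503.5, 127.4, 185.5]
eef_rot: [-3.14, 0.001, 1.406]
wrist_force: [-0.1, 0.4, -1.2]
finger_gap: 55.1
finger_force: 15.0
```

>>> jog_arm:
  series:
    - [-0.1,0.12,0,0,0,0,1]
    - [-0.2,0.26,0,0,0,0,1]
    - [-0.3,0.42,0,0,0,0,1]
    - [-0.4,0.57,0,0,0,0,1]
    - [-0.46,0.66,0,0,0,0,1]
    - [-0.475,0.7,0,0,0,0,1]
    - [-0.475,0.7,0,0,0,0,1]
    - [-0.475,0.7,0,0,0,0,1]

```text
clock: 21.13
eef_pos: [448.5, 210.9, 186.0]
eef_rot: [-3.141, 0.001, 1.406]
wrist_force: [0.0, 0.4, -1.5]
finger_gap: 54.9
finger_force: 15.0
```

Run:
```python
from h import *
from cell import manip
im,C=shot("wrist","w6"); s=manip.read_state(); print(s["eef_pos"],s["eef_rot"],s["clock"])
hsv=cv2.cvtColor(im,cv2.COLOR_BGR2HSV); m=cv2.inRange(hsv,(15,150,110),(35,255,255)); m[230:]=0
c=max(cv2.findContours(m,0,1)[0],key=cv2.contourArea); (u,v),r=cv2.minEnclosingCircle(c); print((u,v),r,ray(C,[[u,v]],22))
for p in proj(C,[[449,306,28],[449,306,10]]): cv2.drawMarker(im,tuple(int(round(x)) for x in p),(0,0,255),0,7,1)
cv2.imwrite("pics/w6m.png",cv2.resize(im,(800,600)))
```

```text
[448.67289036 210.63184623 186.10620573] [-3.14108513e+00  4.49553085e-04  1.40554687e+00] 21.1833
(244.94737243652344, 103.41578674316406) 10.636523246765137 [[447.75251003 306.62534738  22.        ]]
```

View pics/w6m.png

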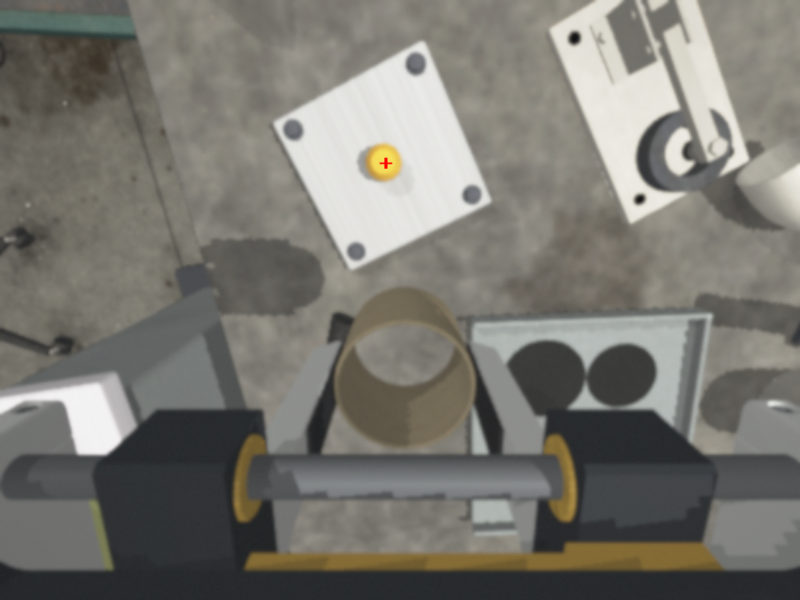

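The pin at (384,161) sits in the plate centre and matches my estimate, and the ring hangs straight. Moving over the pin and lowering.

>>> jog_arm:
  series:
    - [0,0.1,0,0,0,0,1]
    - [0,0.25,0,0,0,0,1]
    - [0,0.42,0,0,0,0,1]
    - [0,0.58,0,0,0,0,1]
    - [0,0.71,0,0,0,0,1]
    - [0,0.78,0,0,0,0,1]
    - [0,0.805,0,0,0,0,1]
    - [0,0.805,0,0,0,0,1]

```text
clock: 21.85
eef_pos: [448.6, 307.9, 186.2]
eef_rot: [-3.141, 0.0, 1.406]
wrist_force: [0.9, 0.6, -1.6]
finger_gap: 55.2
finger_force: 15.0
```

>>> jog_arm:
  series:
    - [0,0,-0.1,0,0,0,1]
    - [0,0,-0.25,0,0,0,1]
    - [0,0,-0.4,0,0,0,1]
    - [0,0,-0.55,0,0,0,1]
    - [0,0,-0.68,0,0,0,1]
    - [0,0,-0.78,0,0,0,1]
    - [0,0,-0.83,0,0,0,1]
    - [0,0,-0.83,0,0,0,1]

```text
clock: 22.52
eef_pos: [448.4, 307.2, 85.9]
eef_rot: [-3.14, 0.001, 1.405]
wrist_force: [0.1, 0.4, -1.2]
finger_gap: 55.3
finger_force: 15.0
```

>>> jog_arm:
  series:
    - [0,0,-0.05,0,0,0,1]
    - [0,0,-0.11,0,0,0,1]
    - [0,0,-0.17,0,0,0,1]
    - [0,0,-0.23,0,0,0,1]
    - [0,0,-0.28,0,0,0,1]
    - [0,0,-0.31,0,0,0,1]
    - [0,0,-0.335,0,0,0,1]
    - [0,0,-0.335,0,0,0,1]

```text
clock: 23.18
eef_pos: [448.4, 307.7, 46.0]
eef_rot: [-3.141, 0.001, 1.406]
wrist_force: [0.5, -0.6, -1.0]
finger_gap: 55.2
finger_force: 15.0
```

>>> jog_arm:
  series:
    - [0,0,-0.006,0,0,0,1]
    - [0,0,-0.012,0,0,0,1]
    - [0,0,-0.014,0,0,0,1]
    - [0,0,-0.014,0,0,0,1]

```text
clock: 23.52
eef_pos: [448.7, 307.8, 45.1]
eef_rot: [3.141, -0.0, 1.406]
wrist_force: [1.3, 0.5, -2.0]
finger_gap: 54.8
finger_force: 15.0
```

>>> jog_arm:
  series:
    - [0,0,0,0,0,0,0]
    - [0,0,0,0,0,0,0]
    - [0,0,0,0,0,0,0]
    - [0,0,0,0,0,0,0]
    - [0,0,0,0,0,0,0]
    - [0,0,0,0,0,0,0]
    - [0,0,0,0,0,0,0]
    - [0,0,0,0,0,0,0]

```text
clock: 24.18
eef_pos: [448.6, 307.8, 45.0]
eef_rot: [-3.142, 0.0, 1.406]
wrist_force: [0.5, 0.5, 0.5]
finger_gap: 93.9
finger_force: 0.0
```

>>> jog_arm:
  series:
    - [0,0,0,0,0,0,0]
    - [0,0,0.1,0,0,0,0]
    - [0,0,0.3,0,0,0,0]
    - [0,0,0.6,0,0,0,0]
    - [0,0,0.85,0,0,0,0]
    - [0,0,1,0,0,0,0]
    - [0,0,1,0,0,0,0]

```text
clock: 24.77
eef_pos: [449.9, 308.6, 170.2]
eef_rot: [3.136, -0.005, 1.406]
wrist_force: [-0.2, -0.1, 0.5]
finger_gap: 94.1
finger_force: 0.0
```

>>> jog_arm:
  series:
    - [0,-0.15,0.05,0,0,0,0]
    - [0,-0.35,0.15,0,0,0,0]
    - [0,-0.6,0.25,0,0,0,0]
    - [0,-0.8,0.3,0,0,0,0]
    - [0,-0.8,0.3,0,0,0,0]

```text
clock: 25.18
eef_pos: [448.8, 209.0, 202.2]
eef_rot: [3.14, -0.0, 1.404]
wrist_force: [-0.1, 0.4, 0.7]
finger_gap: 94.3
finger_force: 0.0
```

Run:
```python
from h import *
from cell import manip
im,C=shot("wrist","w7"); s=manip.read_state(); print(s["eef_pos"],s["eef_rot"],s["clock"])
X=[[448.3+28*np.cos(t),307+28*np.sin(t),65] for t in np.arange(0,6.28,.52)]
hsv=cv2.cvtColor(im,cv2.COLOR_BGR2HSV); m=cv2.inRange(hsv,(10,50,80),(30,150,255)); 
for p in proj(C,X): cv2.drawMarker(im,tuple(int(round(x)) for x in p),(0,0,255),0,3,1)
b,_=shot("scene","s7")
cv2.imwrite("pics/c7.png",np.hstack([cv2.resize(im[0:220,130:350],(400,400)),cv2.resize(b[230:310,170:250],(400,400))]))
```

```text
[448.73641115 210.40343801 201.49053684] [ 3.14084757e+00 -3.45944402e-04  1.40348340e+00] 25.2333
```

View pics/c7.png

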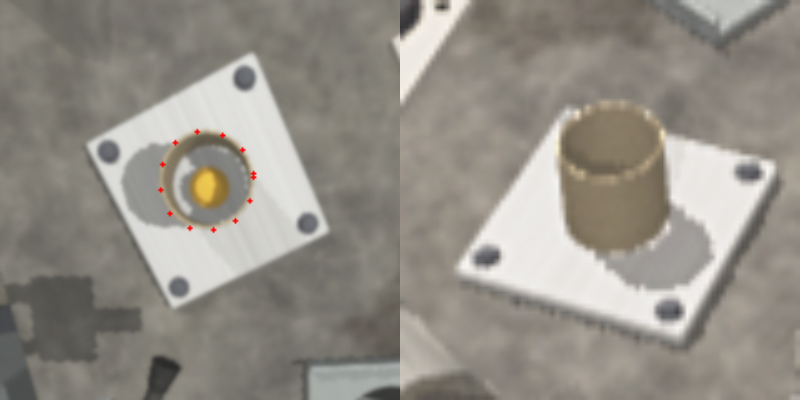

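The ring stands flat with the brass pin inside (wrist crop: pin (209,187), ring rim on the predicted circle). Going back for the black tube.

>>> jog_arm:
  series:
    - [0,-0.15,0,0,0,0,0]
    - [0,-0.4,0,0,0,0,0]
    - [0,-0.7,0,0,0,0,0]
    - [0,-1,0,0,0,0,0]
  grip_force: 40

```text
clock: 25.62
eef_pos: [448.1, 91.6, 200.2]
eef_rot: [-3.14, 0.0, 1.408]
wrist_force: [0.9, 0.1, -0.9]
finger_gap: 94.2
finger_force: 0.0
```

>>> jog_arm:
  series:
    - [0,-0.25,0,0,0,0,0]
    - [0,-0.5,0,0,0,0,0]
    - [0,-0.75,0,0,0,0,0]
    - [0,-1,0,0,0,0,0]

```text
clock: 25.95
eef_pos: [448.4, -28.8, 200.4]
eef_rot: [-3.141, -0.0, 1.407]
wrist_force: [0.0, -0.8, 0.4]
finger_gap: 94.2
finger_force: 0.0
```

>>> jog_arm:
  series:
    - [0,-0.25,0,0,0,0,0]
    - [0,-0.5,0,0,0,0,0]
    - [0,-0.75,0,0,0,0,0]
    - [0,-1,0,0,0,0,0]

```text
clock: 26.28
eef_pos: [448.7, -148.8, 200.3]
eef_rot: [-3.141, -0.0, 1.407]
wrist_force: [-0.3, 0.4, -0.1]
finger_gap: 93.8
finger_force: 0.0
```

>>> jog_arm:
  series:
    - [0.02,-0.25,0,0,0,0,0]
    - [0.04,-0.5,0,0,0,0,0]
    - [0.06,-0.7,0,0,0,0,0]
    - [0.08,-0.88,0,0,0,0,0]
    - [0.085,-0.97,0,0,0,0,0]
    - [0.085,-1,0,0,0,0,0]
    - [0.085,-1,0,0,0,0,0]

```text
clock: 26.87
eef_pos: [458.9, -267.8, 200.3]
eef_rot: [-3.141, -0.001, 1.406]
wrist_force: [0.5, -0.0, -0.5]
finger_gap: 93.8
finger_force: 0.0
```

>>> jog_arm:
  series:
    - [0,-0.12,0,0,0,0,0]
    - [0,-0.25,0,0,0,0,0]
    - [0,-0.36,0,0,0,0,0]
    - [0,-0.4,0,0,0,0,0]
    - [0,-0.4,0,0,0,0,0]
    - [0,-0.4,0,0,0,0,0]

```text
clock: 27.37
eef_pos: [458.7, -316.3, 200.8]
eef_rot: [-3.141, -0.0, 1.405]
wrist_force: [-0.1, -0.2, -0.0]
finger_gap: 94.0
finger_force: 0.0
```

>>> jog_arm:
  series:
    - [0,-0.01,-0.1,0,0,0,0]
    - [0,-0.01,-0.25,0,0,0,0]
    - [0,-0.01,-0.4,0,0,0,0]
    - [0,-0.01,-0.55,0,0,0,0]
    - [0,-0.01,-0.63,0,0,0,0]
    - [0,-0.01,-0.66,0,0,0,0]
    - [0,-0.01,-0.66,0,0,0,0]

```text
clock: 27.95
eef_pos: [458.6, -317.0, 121.1]
eef_rot: [-3.141, -0.001, 1.406]
wrist_force: [0.1, -0.1, -0.4]
finger_gap: 94.1
finger_force: 0.0
```

>>> jog_arm:
  series:
    - [0,0,0,0,0,0,1]
    - [0,0,0,0,0,0,1]
    - [0,0,0,0,0,0,1]
    - [0,0,0,0,0,0,1]
    - [0,0,0,0,0,0,1]
    - [0,0,0,0,0,0,1]
    - [0,0,0,0,0,0,1]
    - [0,0,0,0,0,0,1]

```text
clock: 28.62
eef_pos: [458.8, -317.5, 122.1]
eef_rot: [3.141, 0.0, 1.406]
wrist_force: [-2.2, 0.1, 4.7]
finger_gap: 64.4
finger_force: 40.0
```

>>> jog_arm:
  series:
    - [0,0,0.08,0,0,0,1]
    - [0,0,0.2,0,0,0,1]
    - [0,0,0.36,0,0,0,1]
    - [0,0,0.54,0,0,0,1]
    - [0,0,0.72,0,0,0,1]
    - [0,0,0.88,0,0,0,1]
    - [0,0,0.97,0,0,0,1]
    - [0,0,1,0,0,0,1]

```text
clock: 29.28
eef_pos: [459.0, -317.5, 243.2]
eef_rot: [3.14, 0.001, 1.406]
wrist_force: [0.5, -0.2, -7.0]
finger_gap: 64.1
finger_force: 40.0
```

>>> jog_arm:
  series:
    - [0.01,0.06,0.08,0,0,0,1]
    - [0.03,0.14,0.2,0,0,0,1]
    - [0.06,0.26,0.2,0,0,0,1]
    - [0.1,0.41,0.2,0,0,0,1]
    - [0.14,0.56,0.2,0,0,0,1]
    - [0.18,0.7,0.2,0,0,0,1]
    - [0.21,0.85,0.2,0,0,0,1]
    - [0.24,1,0.2,0,0,0,1]

```text
clock: 29.95
eef_pos: [487.4, -195.9, 264.8]
eef_rot: [-3.139, -0.001, 1.406]
wrist_force: [0.1, -0.7, -6.5]
finger_gap: 64.2
finger_force: 40.0
```

>>> jog_arm:
  series:
    - [0.04,0.17,0,0,0,0,1]
    - [0.08,0.33,0,0,0,0,1]
    - [0.12,0.5,0,0,0,0,1]
    - [0.16,0.67,0,0,0,0,1]
    - [0.2,0.83,0,0,0,0,1]
    - [0.24,1,0,0,0,0,1]

```text
clock: 30.45
eef_pos: [516.0, -75.9, 264.8]
eef_rot: [-3.139, -0.0, 1.406]
wrist_force: [-0.0, -0.6, -8.1]
finger_gap: 64.3
finger_force: 40.0
```

>>> jog_arm:
  series:
    - [0.04,0.17,0,0,0,0,1]
    - [0.08,0.33,0,0,0,0,1]
    - [0.12,0.5,0,0,0,0,1]
    - [0.16,0.65,0,0,0,0,1]
    - [0.19,0.78,0,0,0,0,1]
    - [0.21,0.89,0,0,0,0,1]
    - [0.23,0.96,0,0,0,0,1]
    - [0.24,1,0,0,0,0,1]

```text
clock: 31.12
eef_pos: [545.1, 43.6, 265.3]
eef_rot: [-3.14, 0.0, 1.407]
wrist_force: [0.6, 0.6, -6.7]
finger_gap: 64.2
finger_force: 40.0
```

>>> jog_arm:
  series:
    - [0.03,0.15,0,0,0,0,1]
    - [0.06,0.3,0,0,0,0,1]
    - [0.08,0.42,0,0,0,0,1]
    - [0.1,0.47,0,0,0,0,1]
    - [0.1,0.47,0,0,0,0,1]
    - [0.1,0.47,0,0,0,0,1]

```text
clock: 31.62
eef_pos: [557.1, 98.4, 265.5]
eef_rot: [-3.141, 0.0, 1.406]
wrist_force: [-0.0, 0.4, -7.6]
finger_gap: 64.1
finger_force: 40.0
```

>>> jog_arm:
  series:
    - [0,0,-0.1,0,0,0,1]
    - [0,0,-0.28,0,0,0,1]
    - [0,0,-0.46,0,0,0,1]
    - [0,0,-0.62,0,0,0,1]
    - [0,0,-0.78,0,0,0,1]
    - [0,0,-0.9,0,0,0,1]
    - [0,0,-0.98,0,0,0,1]
    - [0,0,-1,0,0,0,1]

```text
clock: 32.28
eef_pos: [556.6, 98.1, 144.2]
eef_rot: [-3.139, 0.001, 1.405]
wrist_force: [-0.0, -0.4, -7.0]
finger_gap: 64.2
finger_force: 40.0
```

>>> jog_arm:
  series:
    - [0,0,-0.05,0,0,0,1]
    - [0,0,-0.1,0,0,0,1]
    - [0,0,-0.14,0,0,0,1]
    - [0,0,-0.17,0,0,0,1]
    - [0,0,-0.185,0,0,0,1]
    - [0,0,-0.195,0,0,0,1]
    - [0,0,-0.2,0,0,0,1]
    - [0,0,-0.2,0,0,0,1]

```text
clock: 32.95
eef_pos: [557.3, 99.0, 121.8]
eef_rot: [3.141, -0.0, 1.406]
wrist_force: [-0.3, 1.3, -7.4]
finger_gap: 64.4
finger_force: 40.0
```

>>> jog_arm:
  series:
    - [0,0,-0.004,0,0,0,1]
    - [0,0,-0.007,0,0,0,1]
    - [0,0,-0.007,0,0,0,1]

```text
clock: 33.2
eef_pos: [557.3, 99.0, 121.3]
eef_rot: [3.141, -0.0, 1.406]
wrist_force: [-0.7, 0.1, -5.5]
finger_gap: 64.3
finger_force: 40.0
```

>>> jog_arm:
  series:
    - [0,0,0,0,0,0,0]
    - [0,0,0,0,0,0,0]
    - [0,0,0,0,0,0,0]
    - [0,0,0,0,0,0,0]
    - [0,0,0,0,0,0,0]
    - [0,0,0,0,0,0,0]
    - [0,0,0,0,0,0,0]
    - [0,0,0,0,0,0,0]

```text
clock: 33.87
eef_pos: [557.2, 99.0, 121.0]
eef_rot: [3.142, 0.0, 1.406]
wrist_force: [-0.7, 0.2, 0.2]
finger_gap: 94.1
finger_force: 0.0
```

>>> jog_arm:
  series:
    - [0,0,0.1,0,0,0,0]
    - [0,0,0.3,0,0,0,0]
    - [0,0,0.6,0,0,0,0]
    - [0,0,0.85,0,0,0,0]
    - [0,0,1,0,0,0,0]
    - [0,0,1,0,0,0,0]

```text
clock: 34.37
eef_pos: [558.4, 99.2, 246.3]
eef_rot: [3.135, -0.002, 1.406]
wrist_force: [-0.1, 0.8, -0.3]
finger_gap: 93.8
finger_force: 0.0
```

>>> jog_arm:
  series:
    - [0,-0.15,0,0,0,0,0]
    - [0,-0.4,0,0,0,0,0]
    - [0,-0.7,0,0,0,0,0]
    - [0,-1,0,0,0,0,0]

```text
clock: 34.7
eef_pos: [556.7, -22.0, 240.6]
eef_rot: [-3.141, 0.0, 1.407]
wrist_force: [0.0, -0.1, 0.4]
finger_gap: 93.8
finger_force: 0.0
```

>>> jog_arm:
  series:
    - [0,-0.25,0,0,0,0,0]
    - [0,-0.5,0,0,0,0,0]
    - [0,-0.75,0,0,0,0,0]
    - [0,-1,0,0,0,0,0]

```text
clock: 35.03
eef_pos: [556.7, -142.4, 240.6]
eef_rot: [-3.141, -0.0, 1.406]
wrist_force: [1.0, -0.2, -0.5]
finger_gap: 93.7
finger_force: 0.0
```

>>> jog_arm:
  series:
    - [0.02,-0.25,0,0,0,0,0]
    - [0.04,-0.5,0,0,0,0,0]
    - [0.06,-0.7,0,0,0,0,0]
    - [0.08,-0.88,0,0,0,0,0]
    - [0.1,-0.97,0,0,0,0,0]
    - [0.1,-1,0,0,0,0,0]
    - [0.1,-1,0,0,0,0,0]

```text
clock: 35.62
eef_pos: [569.1, -261.0, 240.4]
eef_rot: [-3.141, -0.0, 1.405]
wrist_force: [0.1, -0.9, -0.1]
finger_gap: 94.2
finger_force: 0.0
```

>>> jog_arm:
  series:
    - [0,-0.15,0,0,0,0,0]
    - [0,-0.35,0,0,0,0,0]
    - [0,-0.5,0,0,0,0,0]
    - [0,-0.58,0,0,0,0,0]
    - [0,-0.62,0,0,0,0,0]
    - [0,-0.62,0,0,0,0,0]
    - [0,-0.62,0,0,0,0,0]

```text
clock: 36.2
eef_pos: [569.4, -334.4, 241.0]
eef_rot: [-3.142, -0.0, 1.407]
wrist_force: [-0.5, -0.1, 0.8]
finger_gap: 93.9
finger_force: 0.0
```

>>> jog_arm:
  series:
    - [0,-0.005,-0.15,0,0,0,0]
    - [0,-0.005,-0.4,0,0,0,0]
    - [0,-0.005,-0.65,0,0,0,0]
    - [0,-0.005,-0.87,0,0,0,0]
    - [0,-0.005,-0.97,0,0,0,0]
    - [0,-0.005,-1,0,0,0,0]

```text
clock: 36.7
eef_pos: [568.7, -334.7, 118.9]
eef_rot: [-3.139, -0.001, 1.407]
wrist_force: [0.2, 0.3, -0.5]
finger_gap: 94.3
finger_force: 0.0
```

>>> jog_arm:
  series:
    - [0,0,-0.07,0,0,0,0]
    - [0,0,-0.14,0,0,0,0]
    - [0,0,-0.19,0,0,0,0]
    - [0,0,-0.215,0,0,0,0]
    - [0,0,-0.215,0,0,0,0]

```text
clock: 37.12
eef_pos: [569.1, -335.9, 94.8]
eef_rot: [-3.141, -0.0, 1.406]
wrist_force: [-0.6, 0.4, 0.4]
finger_gap: 94.1
finger_force: 0.0
```

>>> jog_arm:
  series:
    - [0,0,0,0,0,0,1]
    - [0,0,0,0,0,0,1]
    - [0,0,0,0,0,0,1]
    - [0,0,0,0,0,0,1]
    - [0,0,0,0,0,0,1]
    - [0,0,0,0,0,0,1]
    - [0,0,0,0,0,0,1]
    - [0,0,0,0,0,0,1]

```text
clock: 37.78
eef_pos: [569.3, -336.1, 95.4]
eef_rot: [3.141, 0.0, 1.406]
wrist_force: [-0.4, 1.4, 1.9]
finger_gap: 64.6
finger_force: 40.0
```

>>> jog_arm:
  series:
    - [0,0,0.08,0,0,0,1]
    - [0,0,0.2,0,0,0,1]
    - [0,0,0.36,0,0,0,1]
    - [0,0,0.54,0,0,0,1]
    - [0,0,0.72,0,0,0,1]
    - [0,0,0.88,0,0,0,1]
    - [0,0,0.97,0,0,0,1]
    - [0,0,1,0,0,0,1]

```text
clock: 38.45
eef_pos: [569.4, -336.2, 217.0]
eef_rot: [3.14, 0.001, 1.406]
wrist_force: [-0.3, 0.8, -6.1]
finger_gap: 64.4
finger_force: 40.0
```

>>> jog_arm:
  series:
    - [0,0.06,0.08,0,0,0,1]
    - [-0.01,0.14,0.2,0,0,0,1]
    - [-0.02,0.26,0.2,0,0,0,1]
    - [-0.03,0.41,0.2,0,0,0,1]
    - [-0.04,0.56,0.2,0,0,0,1]
    - [-0.05,0.7,0.2,0,0,0,1]
    - [-0.06,0.85,0.2,0,0,0,1]
    - [-0.07,1,0.2,0,0,0,1]

```text
clock: 39.12
eef_pos: [560.4, -214.2, 239.3]
eef_rot: [-3.141, -0.0, 1.406]
wrist_force: [-0.0, 0.1, -5.3]
finger_gap: 64.6
finger_force: 40.0
```

>>> jog_arm:
  series:
    - [-0.01,0.17,0,0,0,0,1]
    - [-0.02,0.33,0,0,0,0,1]
    - [-0.03,0.5,0,0,0,0,1]
    - [-0.05,0.67,0,0,0,0,1]
    - [-0.06,0.83,0,0,0,0,1]
    - [-0.07,1,0,0,0,0,1]

```text
clock: 39.62
eef_pos: [551.7, -94.3, 239.4]
eef_rot: [-3.141, -0.0, 1.406]
wrist_force: [-0.9, 0.2, -5.3]
finger_gap: 64.9
finger_force: 40.0
```

>>> jog_arm:
  series:
    - [-0.01,0.15,0,0,0,0,1]
    - [-0.02,0.3,0,0,0,0,1]
    - [-0.03,0.45,0,0,0,0,1]
    - [-0.04,0.6,0,0,0,0,1]
    - [-0.05,0.72,0,0,0,0,1]
    - [-0.06,0.8,0,0,0,0,1]
    - [-0.06,0.803,0,0,0,0,1]
    - [-0.06,0.803,0,0,0,0,1]

```text
clock: 40.28
eef_pos: [545.0, 0.7, 239.3]
eef_rot: [-3.142, 0.0, 1.407]
wrist_force: [-0.2, -0.2, -6.1]
finger_gap: 64.7
finger_force: 40.0
```

Descend to about 94.4.

>>> jog_arm:
  series:
    - [0,0,-0.1,0,0,0,1]
    - [0,0,-0.28,0,0,0,1]
    - [0,0,-0.46,0,0,0,1]
    - [0,0,-0.62,0,0,0,1]
    - [0,0,-0.78,0,0,0,1]
    - [0,0,-0.9,0,0,0,1]
    - [0,0,-0.98,0,0,0,1]
    - [0,0,-1,0,0,0,1]

```text
clock: 40.95
eef_pos: [544.6, -0.3, 117.6]
eef_rot: [-3.139, 0.0, 1.405]
wrist_force: [-0.3, -0.6, -5.0]
finger_gap: 64.5
finger_force: 40.0
```

>>> jog_arm:
  series:
    - [0,0,-0.05,0,0,0,1]
    - [0,0,-0.1,0,0,0,1]
    - [0,0,-0.14,0,0,0,1]
    - [0,0,-0.17,0,0,0,1]
    - [0,0,-0.185,0,0,0,1]
    - [0,0,-0.195,0,0,0,1]
    - [0,0,-0.2,0,0,0,1]
    - [0,0,-0.2,0,0,0,1]

```text
clock: 41.62
eef_pos: [545.3, 0.4, 95.2]
eef_rot: [3.141, -0.0, 1.406]
wrist_force: [0.1, -0.2, -5.2]
finger_gap: 64.7
finger_force: 40.0
```

>>> jog_arm:
  series:
    - [0,0,-0.004,0,0,0,1]
    - [0,0,-0.008,0,0,0,1]
    - [0,0,-0.008,0,0,0,1]

```text
clock: 41.87
eef_pos: [545.3, 0.4, 94.3]
eef_rot: [3.141, -0.0, 1.406]
wrist_force: [0.1, 0.3, -3.9]
finger_gap: 65.0
finger_force: 40.0
```

>>> jog_arm:
  series:
    - [0,0,0,0,0,0,0]
    - [0,0,0,0,0,0,0]
    - [0,0,0,0,0,0,0]
    - [0,0,0,0,0,0,0]
    - [0,0,0,0,0,0,0]
    - [0,0,0,0,0,0,0]
    - [0,0,0,0,0,0,0]
    - [0,0,0,0,0,0,0]

```text
clock: 42.53
eef_pos: [545.2, 0.4, 94.2]
eef_rot: [3.142, -0.0, 1.406]
wrist_force: [-0.1, -0.9, 0.0]
finger_gap: 93.8
finger_force: 0.0
```

>>> jog_arm:
  series:
    - [0,0,0.1,0,0,0,0]
    - [0,0,0.3,0,0,0,0]
    - [0,0,0.6,0,0,0,0]
    - [0,0,0.85,0,0,0,0]
    - [0,0,1,0,0,0,0]
    - [0,0,1,0,0,0,0]

```text
clock: 43.03
eef_pos: [546.5, 0.3, 219.4]
eef_rot: [3.134, -0.001, 1.406]
wrist_force: [0.3, 0.1, -0.0]
finger_gap: 94.2
finger_force: 0.0
```

>>> jog_arm:
  series:
    - [0.04,0,0,0,0,0.03,0]
    - [0.04,0,0,0,0,0.07,0]
    - [0.04,0,0,0,0,0.105,0]
    - [0.04,0,0,0,0,0.105,0]
    - [0.04,0,0,0,0,0.105,0]
    - [0.04,0,0,0,0,0.105,0]

```text
clock: 43.53
eef_pos: [549.9, 0.4, 214.0]
eef_rot: [-3.141, -0.0, 1.569]
wrist_force: [0.2, -0.4, 0.3]
finger_gap: 94.1
finger_force: 0.0
```

Run:
```python
from h import *
from cell import manip
im,C=shot("wrist","w9"); b,_=shot("scene","s9"); s=manip.read_state(); print(s["eef_pos"],s["eef_rot"],s["clock"])
o=cv2.imread("pics/s0c.png"); n=cv2.resize(b[130:310,130:370],(o.shape[1],o.shape[0]))
cv2.imwrite("pics/c9.png",np.hstack([cv2.resize(b[160:310,170:310],(380,407)),cv2.resize(im[35:230,195:390],(407,407))]))
a=cv2.imread("pics/scene0.png")
d=cv2.absdiff(cv2.GaussianBlur(a,(3,3),0),cv2.GaussianBlur(b,(3,3),0)).max(2)
print("diff px boss/tube/box region",(d[165:240,190:275]>50).sum(), np.argwhere(d[165:240,190:275]>50).mean(0)+[165,190])
```

```text
[5.49925469e+02 3.43559407e-01 2.14066104e+02] [-3.14137398e+00 -6.95276672e-07  1.56959861e+00] 43.6333
diff px boss/tube/box region 186 [204.00537634 215.03763441]
```

View pics/c9.png

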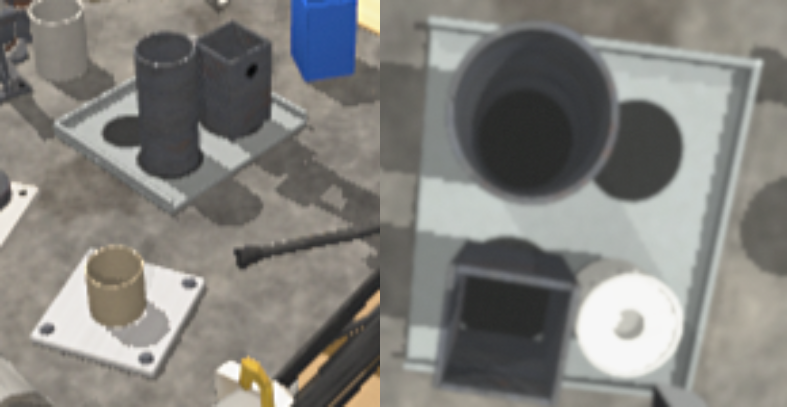

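Everything is upright. The scene difference is concentrated at the removed ring (215,204), so both tubes and the boss are back where they started. Handing in.

```bash
python3 -c "
from cell import manip
print(manip.sign_off())"
```

```text
the job is handed in; nothing more can be done
None
```

I handed the job in at about 44 s of the 128 s; sign-off gave no verdict, but the last camera check showed the ring flat on the welding plate around the pin, both tubes upright back on their spots in the rack, and the boss unmoved.

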